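# Line up the wooden trees by height in the toy-shop display

### The job

Set out the shop's window display: stand the four turned wooden trees on the row of round cork marks on the white riser in order of height, the tallest on the mark next to the lantern and each following mark holding the next shorter one. Stand every tree upright in the middle of its mark, and do not knock any of them over.

Things in the scene. Friction and masses are not known exactly. Their poses are not given: they have to be found in the camera images.
- tree_four: the tallest loose turned wooden fir tree, 150 mm high with 4 cone tiers (all four are of the same pale wood), about 135 g +-25%; round foot 62 mm across; its top 26 mm is a plain upright cylindrical knob 22 mm across, to grip from above at any yaw. Origin: centre of its underside, z up; starts upright on the table.
- tree_three: the second tallest loose turned wooden fir tree, 125 mm high with 3 cone tiers (all four are of the same pale wood), about 110 g +-25%; round foot 56 mm across; its top 26 mm is a plain upright cylindrical knob 22 mm across, to grip from above at any yaw. Origin: centre of its underside, z up; starts upright on the table.
- tree_two: the second shortest loose turned wooden fir tree, 100 mm high with 2 cone tiers (all four are of the same pale wood), about 85 g +-25%; round foot 50 mm across; its top 26 mm is a plain upright cylindrical knob 22 mm across, to grip from above at any yaw. Origin: centre of its underside, z up; starts upright on the table.
- tree_one: the shortest loose turned wooden fir tree, 75 mm high with 1 cone tier (all four are of the same pale wood), about 60 g +-25%; round foot 44 mm across; its top 26 mm is a plain upright cylindrical knob 22 mm across, to grip from above at any yaw. Origin: centre of its underside, z up; starts upright on the table.
- mark_a: one of four identical round cork marks, 68 mm across, 3 mm thick, fixed in a straight row, 85 mm between centres, on a white riser 20 mm high, 90 mm deep, 470 mm long. Which name is at which place in the row changes. Origin: centre of its underside, 20 mm above the table; its upper face is 23 mm above the table.
- mark_b: one of four identical round cork marks, 68 mm across, 3 mm thick, fixed in a straight row, 85 mm between centres, on a white riser 20 mm high, 90 mm deep, 470 mm long. Which name is at which place in the row changes. Origin: centre of its underside, 20 mm above the table; its upper face is 23 mm above the table.
- mark_c: one of four identical round cork marks, 68 mm across, 3 mm thick, fixed in a straight row, 85 mm between centres, on a white riser 20 mm high, 90 mm deep, 470 mm long. Which name is at which place in the row changes. Origin: centre of its underside, 20 mm above the table; its upper face is 23 mm above the table.
- mark_d: one of four identical round cork marks, 68 mm across, 3 mm thick, fixed in a straight row, 85 mm between centres, on a white riser 20 mm high, 90 mm deep, 470 mm long. Which name is at which place in the row changes. Origin: centre of its underside, 20 mm above the table; its upper face is 23 mm above the table.
- lantern: small round dark-metal lantern with amber glass, 46 mm across, about 90 mm high, fixed on the riser in line with the marks, 77.5 mm beyond the mark at one end of the row (either end; a 42 mm square, 36 mm high parcel stands at the other end). Origin: centre of its underside, 20 mm above the table.

How it is judged:
By the outcome, as a careful person would: the job done as asked, in the order asked, and still so for the second after the job is handed in, with the robot touching nothing.
It also fails if it takes over 109 s, if anything falls off the work surface, if the arm or the gripper's body presses on something with over 40 N, if the wrist force passes 120 N, or if a joint passes its speed limit or range.

### The arm

A 6-joint arm with a two-finger parallel gripper is mounted at the origin on the work surface. World frame = base frame: x ahead of the robot, y to its left, z up, the work surface at z = 0. Lengths are in m, angles in degrees, forces in N, time in s.
With the tool pointing down it reaches from about 0.4 to 0.825 m from the base axis. Payload 7 kg.
Tool frame: the origin (TCP) lies midway between the tips of the shut fingers; the grasp point (between the pads) lies r.grip_depth behind it (r.grip_depth is the distance from the TCP to the grasp point, in m); z points along the fingers, y is the line along which they close (so a half turn about z gives the same grasp; the last joint's range is limited). The gripper opens to 88 mm and grips with 3 to 60 N. Pads are 19 mm wide; open, the fingers measure 130 mm over their backs; the gripper's body (78 mm by 193 mm) begins 47 mm behind the grasp point.
Start: joints at [-56.431, 20.546, 0.682, 0, -70.136, -16.507], TCP at [0.198, -0.645, 0.227] pointing down, gripper open.
Joint ranges: [-176.03, 176.03], [-82.01, 121.73], [-58.28, 71.71], [-173.87, 95.51], [-174.79, -0.11], [-173.66, 173.66]. Speed limits (degrees/s): [136.94, 136.94, 172.46, 180, 180, 180].

### API

Orientations are given as [roll, pitch, yaw] about the fixed x, y, z axes, in that order (R = Rz(yaw) Ry(pitch) Rx(roll)).
In Python, from plant import r gives the robot as it stands.
- The arm moves only by the tool pendant, called after ">>>" as name([rows], argument=value, ...), one row to a line, values as JSON. Schema: {"type":"object","properties":{"deltas":{"type":"array","items":{"type":"array","prefixItems":[{"type":"array","items":{"type":"number"},"minItems":3,"maxItems":3},{"type":"array","items":{"type":"number"},"minItems":3,"maxItems":3}],"minItems":2,"maxItems":2},"minItems":1,"maxItems":12},"finger_gap":{"type":"number"},"force":{"type":"number"},"only":{"type":"string"},"quiet":{"type":"boolean"},"lines":{"type":"string"}},"required":["deltas"],"additionalProperties":false}. deltas is a list of rows, 1 to 12 of them, each written [[dx, dy, dz], [rx, ry, rz]]: dx, dy, dz in fractions of the full range, 1 being 1000 mm, then a rotation vector rx, ry, rz in a scale on which 1.0 is pi/2 rad; each row is the pose to reach, as a shift and turn from the pose commanded when the call began, along the tool's axes at that moment; what a row does not reach only later rows make up. A row lasts 1/12 s, in which the tool goes at most 0.0417 m and 7.16 degrees, less where a joint would pass 70% of its speed; a pose out of reach is approached as far as the arm can. finger_gap is the finger opening in m, set as the call begins (left out keeps the last). The fingers move at their own pace and stop on an object; force is the grip in N (left out, the last holds). Time passes only in rows, so rows that do not move let the fingers close. The tool returns the time, the measured TCP pose, the force, the opening and the grip force at its end. only (a regular expression) keeps the lines of the reply that match it, lines (a string "A,B") keeps lines A to B, and quiet returns only ok. A shift or turn number past 1, either way, is cut back to 1. Input that does not fit is refused with a message, and nothing moves.
- r.get_state(): the state, without advancing time (a new reading comes with each control period).
- r.capture(name): name is "scene" or "top" or "wrist"; returns a dict with "frame" (480x640x3 uint8, red, green, blue), "z_map" (480x640 float32, m along the optical axis (not along the pixel's ray), 0 where there is no reading), "fx", "fy", "cx", "cy" (pixels), "D" ([k1, k2, p1, p2, k3] as OpenCV has them; the pictures are not rectified), "cam_to_world" (4x4, takes a point from camera to world coordinates). Camera axes: x right, y down, z forward; pixel columns grow to the right and rows downward; lengths in m; the calibration is good to about 2 mm. A picture is of the moment at which its call begins.
- r.close_job(): hands the job in; it is judged then, once.
The state is a dict: "time_s": time; "joints": joint angles; "qd": joint speeds; "joint_torque": joint torques, N m; "tcp_pos": TCP position; "eef_rot": TCP orientation; "contact_force": force on the tool from outside, world axes, zero at the start; "moment": the same for the moment, N m; "gripper_width": finger opening in m; "gripper_force": force on a finger pad.
Only numpy, scipy, OpenCV 4.12 (cv2) and the standard library are available. Lean on these libraries where they do the work, as an engineer would, in place of code of your own. Each camera call takes 0.05 s, during which the arm holds its last target. There are 200 camera calls.

## Working session

There is one attempt and no reset: what is moved stays moved. The work goes in short steps, Python scripts to look and compute and a tool call to move; the robot and the scene stay as the last step left them, time stands still between calls to the robot, and variables do not carry over. Pictures are saved under pics/ and viewed, at most 14 in all, crops included, and the job is handed in when it is done.

```bash
ls; mkdir -p pics; python3 - <<'E'
from plant import r
import cv2,numpy as np
s=r.get_state();print({k:np.round(v,4).tolist() for k,v in s.items()},r.grip_depth)
for n in("top","scene"):
    c=r.capture(n);cv2.imwrite(f"pics/{n}0.png",c["frame"][:,:,::-1]);np.savez(f"{n}0.npz",**c)
    print(n,c["fx"],c["cx"],c["cy"],c["D"],np.round(c["cam_to_world"],3).tolist())
E
```

```text
pics
{'time_s': 0.0, 'joints': [-56.4316, 20.5925, 0.6344, -0.0199, -70.1374, -16.5075], 'qd': [-0.0272, -0.0707, -0.0625, 0.0319, -0.0163, 0.0803], 'joint_torque': [0.003, -58.2716, 29.3052, 6.997, 0.0069, -0.0002], 'tcp_pos': [0.1979, -0.6448, 0.2256], 'eef_rot': [179.9032, -0.0092, -162.9459], 'contact_force': [0.0352, -0.4028, -0.0958], 'moment': [0.0308, 0.0305, 0.0374], 'gripper_force': 0.0, 'gripper_width': 0.0877} 0.0188
top 598.9412139884753 322.6111745281389 234.60362049418853 [-0.01071622  0.          0.          0.          0.        ] [[0.008, -0.992, 0.122, 0.441], [-1.0, -0.008, 0.001, 0.007], [0.0, -0.122, -0.992, 1.0], [0.0, 0.0, 0.0, 1.0]]
scene 451.3638083439562 327.7800612801006 240.92242318904476 [-0.04756824  0.          0.          0.          0.        ] [[-0.574, 0.641, -0.509, 0.896], [0.819, 0.442, -0.367, 0.226], [-0.01, -0.627, -0.779, 0.57], [0.0, 0.0, 0.0, 1.0]]
```

View pics/top0.png

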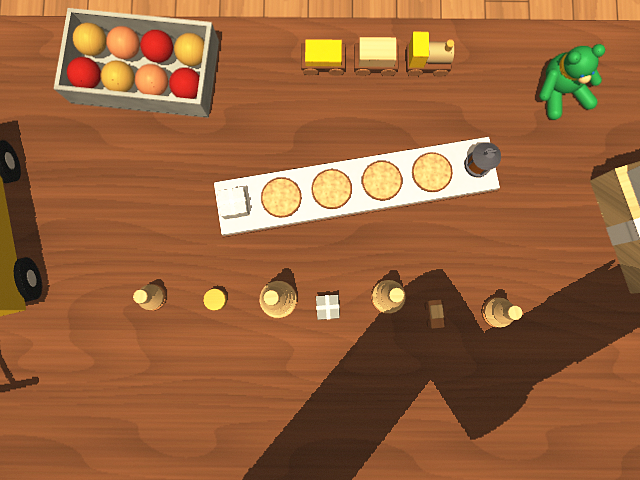

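View pics/scene0.png

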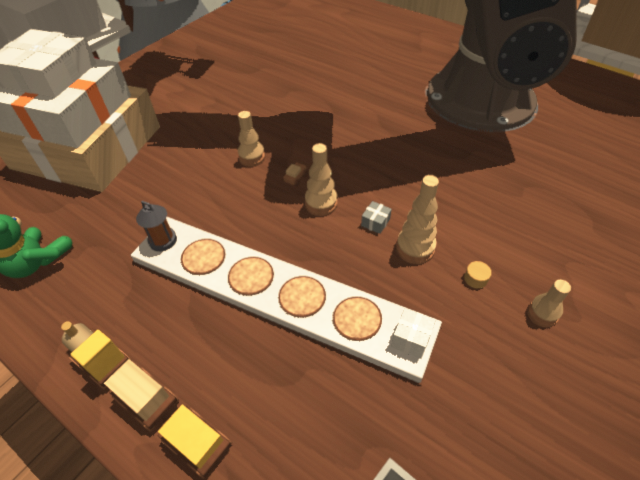

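The top view has the riser running from the parcel (232,202) to the lantern (483,157), with cork marks at about (281,197), (332,188), (382,180) and (432,172). Tree tops are at (141,297), (271,298), (397,295) and (515,313). Matching the scene view (tops at 246, 320, 430 and 562), these are one, four, three and two.

```bash
cat > h.py <<'E'
import cv2,numpy as np
from scipy.spatial.transform import Rotation as R
def K(c): return np.array([[c["fx"],0,c["cx"]],[0,c["fy"],c["cy"]],[0,0,1.]])
def cast(c,uv,z):
    p=cv2.undistortPoints(np.array(uv,float).reshape(-1,1,2),K(c),c["D"]).reshape(-1,2)
    T=c["cam_to_world"];d=np.c_[p,np.ones(len(p))]@T[:3,:3].T
    return T[:3,3]+d*((z-T[2,3])/d[:,2])[:,None]
def proj(c,P):
    T=np.linalg.inv(c["cam_to_world"])
    return cv2.projectPoints(np.array(P,float).reshape(-1,3),cv2.Rodrigues(T[:3,:3])[0],T[:3,3],K(c),c["D"])[0].reshape(-1,2)
def cloud(c):
    v,u=np.mgrid[:480,:640];p=cv2.undistortPoints(np.stack([u,v],-1).reshape(-1,1,2).astype(float),K(c),c["D"]).reshape(480,640,2)
    z=c["z_map"].astype(float);T=c["cam_to_world"]
    return np.dstack([p*z[...,None],z])@T[:3,:3].T+T[:3,3]
def discs(c,mask,lo,hi,z):
    n,l,st,ce=cv2.connectedComponentsWithStats(mask.astype(np.uint8))
    return [(np.round(ce[i],1),st[i,4],np.round(cast(c,ce[i],z)[0],4)) for i in range(1,n) if lo<st[i,4]<hi]
def delta(target,yaw):
    from plant import r
    s=r.get_state();A=R.from_euler("xyz",s["eef_rot"],degrees=True)
    B=R.from_euler("xyz",[180,0,yaw],degrees=True)
    print("tcp",np.round(s["tcp_pos"],4),"rot",np.round(s["eef_rot"],2),"t",round(s["time_s"],2),"w",round(s["gripper_width"],4))
    print("d",np.round(A.inv().apply(np.array(target)-s["tcp_pos"]),4),"rv",np.round((A.inv()*B).as_rotvec(degrees=True),2))
E
python3 - <<'E'
from h import *
Hs=dict(one=.075,four=.15,three=.125,two=.1)
tops=dict(top=dict(one=(141,297),four=(271,298),three=(397,295),two=(515,313)),scene=dict(two=(246,117),three=(320,150),four=(430,182),one=(562,287)))
for n in("top","scene"):
    c=dict(np.load(f"{n}0.npz"));P=cloud(c);hsv=cv2.cvtColor(c["frame"],cv2.COLOR_RGB2HSV)
    for k,h in Hs.items():
        u,v=tops[n][k];w=P[v-15:v+16,u-15:u+16]
        m=abs(w[...,2]-h)<.005;q=w[m];yy,xx=np.nonzero(m)
        ci=cast(c,(xx.mean()+u-15,yy.mean()+v-15),h)[0] if len(q) else None
        print(n,k,w[...,2].max().round(4),m.sum(),np.round(q.mean(0),4),ci)
    zr=P[...,2]
    m=(hsv[...,1]>60)&(hsv[...,2]>140)&(abs(zr-.023)<.008)
    for d in discs(c,m,300,6000,.023):print(n,d)
    m=(zr>.095)&(zr<.13)&(hsv[...,2]<120)
    for d in discs(c,m,40,600,.1):print(n,"lantern?",d)
    m=(hsv[...,1]<40)&(hsv[...,2]>180)
    for d in discs(c,m,200,9000,.02):print(n,"white",d)
E
```

```text
top one 1.0003 160 [0.4573 0.2882 0.0747] [0.4572919  0.28814238 0.075     ]
top four 1.0003 183 [0.4559 0.0799 0.15  ] [0.45593338 0.0798859  0.15      ]
top three 1.0003 171 [ 0.4615 -0.0999  0.125 ] [ 0.46153226 -0.09985107  0.125     ]
top two 1.0003 170 [ 0.437  -0.2798  0.0998] [ 0.43695973 -0.27975411  0.1       ]
top (array([431.7, 171.4]), np.int32(1253), array([ 0.6687, -0.1733,  0.023 ]))
top (array([381.3, 179.8]), np.int32(1284), array([ 0.6537, -0.0893,  0.023 ]))
top (array([331.1, 188.3]), np.int32(1282), array([ 0.6388, -0.0059,  0.023 ]))
top (array([280.6, 196.9]), np.int32(1292), array([0.6236, 0.0777, 0.023 ]))
top (array([213.9, 299. ]), np.int32(376), array([0.4544, 0.1832, 0.023 ]))
top lantern? (array([569.6,  58.2]), np.int32(56), array([ 0.8348, -0.3795,  0.1   ]))
top lantern? (array([276.5, 290.1]), np.int32(66), array([0.4674, 0.0759, 0.1   ]))
top white (array([345.5, 187.5]), np.int32(8222), array([ 0.6408, -0.0298,  0.02  ]))
scene one 0.5696 220 [0.462  0.289  0.0744] [0.46259759 0.2889582  0.075     ]
scene four 0.5696 172 [0.4605 0.0819 0.1491] [0.
[... 964 characters left out ...]

scene lantern? (array([318.3, 159. ]), np.int32(178), array([ 0.4625, -0.1024,  0.1   ]))
scene lantern? (array([419.7, 203.8]), np.int32(219), array([0.4587, 0.0737, 0.1   ]))
scene lantern? (array([146.8, 206.9]), np.int32(102), array([ 0.6859, -0.2465,  0.1   ]))
scene lantern? (array([  6.1, 230.2]), np.int32(152), array([ 0.8312, -0.3806,  0.1   ]))
scene white (array([36. , 49.7]), np.int32(1579), array([ 0.4476, -0.9946,  0.02  ]))
scene white (array([95.4, 72.9]), np.int32(215), array([ 0.433 , -0.7652,  0.02  ]))
scene white (array([ 56.1, 101.3]), np.int32(574), array([ 0.5529, -0.7422,  0.02  ]))
scene white (array([307. , 300.4]), np.int32(8078), array([0.6421, 0.0048, 0.02  ]))
```

```bash
python3 - <<'E'
from h import *
delta([.45,-.28,.25],-79.9)
delta([.4572,.0804,.25],-79.9)
E
```

```text
tcp [ 0.1979 -0.6449  0.2257] rot [ 1.7992e+02 -1.0000e-02 -1.6294e+02] t 0.1 w 0.0881
d [-0.3481  0.2749 -0.0239] rv [ 8.000e-02  5.000e-02 -8.304e+01]
tcp [ 0.1979 -0.6449  0.2257] rot [ 1.7992e+02 -1.0000e-02 -1.6294e+02] t 0.1 w 0.0881
d [-0.4607  0.6173 -0.0234] rv [ 8.000e-02  5.000e-02 -8.304e+01]
```

Units first: turns go in shares of pi/2 rad. So -83 degrees / 90 = -0.9222.

>>> pendant([
  [[-0.348,0.275,-0.024],[0,0,-0.9222]],
  [[-0.348,0.275,-0.024],[0,0,-0.9222]],
  [[-0.348,0.275,-0.024],[0,0,-0.9222]],
  [[-0.348,0.275,-0.024],[0,0,-0.9222]],
  [[-0.348,0.275,-0.024],[0,0,-0.9222]],
  [[-0.348,0.275,-0.024],[0,0,-0.9222]],
  [[-0.348,0.275,-0.024],[0,0,-0.9222]],
  [[-0.348,0.275,-0.024],[0,0,-0.9222]],
  [[-0.348,0.275,-0.024],[0,0,-0.9222]],
  [[-0.348,0.275,-0.024],[0,0,-0.9222]],
  [[-0.348,0.275,-0.024],[0,0,-0.9222]],
  [[-0.348,0.275,-0.024],[0,0,-0.9222]],
], finger_gap=0.088, force=20)

```text
time_s: 1.1
tcp_pos: [0.4525, -0.2768, 0.2508]
eef_rot: [-179.9, 0.0, -79.3]
contact_force: [0.1, -1.1, -0.2]
gripper_width: 0.0871
gripper_force: 0.0
```

```bash
python3 -c "
from h import *
delta([.4572,.0804,.25],-79.9)"
```

```text
tcp [ 0.4525 -0.2768  0.2508] rot [-1.7994e+02  1.0000e-02 -7.9320e+01] t 1.1 w 0.0871
d [-0.3501 -0.0708  0.0009] rv [-0.06  0.01  0.58]
```

In the tool's units: 0.6 degrees / 90 = 0.0067.

>>> pendant([
  [[-0.35,-0.071,0],[0,0,0.0067]],
  [[-0.35,-0.071,0],[0,0,0.0067]],
  [[-0.35,-0.071,0],[0,0,0.0067]],
  [[-0.35,-0.071,0],[0,0,0.0067]],
  [[-0.35,-0.071,0],[0,0,0.0067]],
  [[-0.35,-0.071,0],[0,0,0.0067]],
  [[-0.35,-0.071,0],[0,0,0.0067]],
  [[-0.35,-0.071,0],[0,0,0.0067]],
  [[-0.35,-0.071,0],[0,0,0.0067]],
  [[-0.35,-0.071,0],[0,0,0.0067]],
  [[-0.35,-0.071,0],[0,0,0.0067]],
])

```text
time_s: 2.02
tcp_pos: [0.4585, 0.078, 0.2502]
eef_rot: [180.0, -0.0, -80.4]
contact_force: [0.1, -0.7, 0.2]
gripper_width: 0.0876
gripper_force: 0.0
```

```bash
python3 - <<'E'
from h import *
from plant import r
c=r.capture("wrist");cv2.imwrite("pics/w1.png",c["frame"][:,:,::-1])
P=cloud(c);m=(abs(P[...,2]-.15)<.005)&(abs(P[...,1]-.08)<.05)&(abs(P[...,0]-.457)<.06)
print(discs(c,m,50,99999,.15),P[m].mean(0),P[m].min(0),P[m].max(0))
hsv=cv2.cvtColor(c["frame"],cv2.COLOR_RGB2HSV);m=(hsv[...,1]>60)&(hsv[...,2]>140)&(abs(P[...,2]-.023)<.008)
print(discs(c,m,800,99999,.023))
delta([.4572,.0804,.124],-79.9)
E
```

```text
[(array([312.6, 243.7]), np.int32(787), array([0.4577, 0.081 , 0.15  ]))] [0.45768371 0.08132241 0.14892884] [0.44693692 0.07130116 0.14500613] [0.46816731 0.09284255 0.15109828]
[(array([339.4,  18.8]), np.int32(865), array([ 0.4622, -0.0815,  0.023 ])), (array([125.4,  73. ]), np.int32(4515), array([ 0.6397, -0.0076,  0.023 ])), (array([136.9, 173.3]), np.int32(3539), array([0.6263, 0.079 , 0.023 ])), (array([297.8, 300.1]), np.int32(835), array([0.456 , 0.1828, 0.023 ]))]
tcp [0.4584 0.077  0.2502] rot [ 1.7995e+02 -2.0000e-02 -8.0450e+01] t 2.07 w 0.0876
d [-0.0036  0.0005  0.1262] rv [ 0.05 -0.02 -0.55]
```

View pics/w1.png

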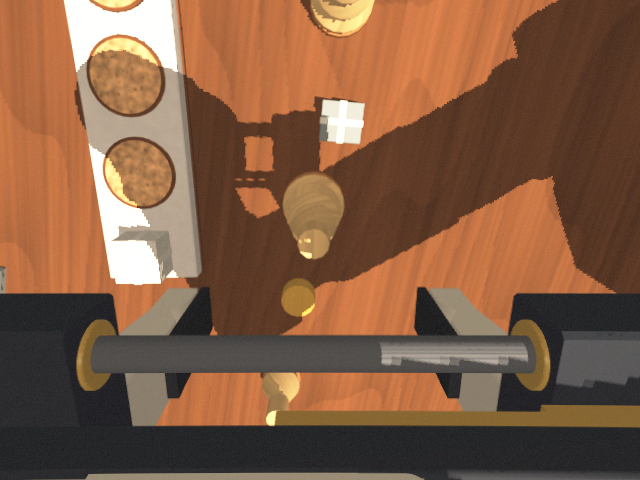

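The wrist view shows tree_four's knob at (313,244) and marks at (125,73) and (137,173). They agree with the averaged positions to about 1 mm. Descending.

In the tool's units: -0.5 degrees / 90 = -0.0056.

>>> pendant([
  [[-0.004,0,0.04],[0,0,-0.0056]],
  [[-0.004,0,0.08],[0,0,-0.0056]],
  [[-0.004,0,0.11],[0,0,-0.0056]],
  [[-0.004,0,0.126],[0,0,-0.0056]],
  [[-0.004,0,0.126],[0,0,-0.0056]],
  [[-0.004,0,0.126],[0,0,-0.0056]],
  [[-0.004,0,0.126],[0,0,-0.0056]],
  [[-0.004,0,0.126],[0,0,-0.0056]],
])

```text
time_s: 2.73
tcp_pos: [0.4592, 0.0808, 0.1261]
eef_rot: [-179.8, 0.0, -80.1]
contact_force: [-0.3, -0.6, -0.2]
gripper_width: 0.0876
gripper_force: 0.0
```

```bash
python3 -c "
from h import *
delta([.4577,.0812,.124],-79.9)"
```

```text
tcp [0.4592 0.0808 0.1261] rot [-1.7985e+02  5.0000e-02 -8.0070e+01] t 2.73 w 0.0876
d [-0.0006  0.0014  0.0021] rv [-0.15  0.05 -0.17]
```

>>> pendant([
  [[0,0.001,0.002],[0,0,0]],
  [[0,0.001,0.002],[0,0,0]],
  [[0,0.001,0.002],[0,0,0]],
])

```text
time_s: 2.98
tcp_pos: [0.4573, 0.0806, 0.1231]
eef_rot: [-179.9, 0.0, -80.0]
contact_force: [-0.9, 0.4, 0.2]
gripper_width: 0.0874
gripper_force: 0.0
```

>>> pendant([
  [[0,0,0],[0,0,0]],
  [[0,0,0],[0,0,0]],
  [[0,0,0],[0,0,0]],
  [[0,0,0],[0,0,0]],
  [[0,0,0],[0,0,0]],
  [[0,0,0],[0,0,0]],
  [[0,0,0],[0,0,0]],
  [[0,0,0],[0,0,0]],
], finger_gap=0, force=20)

```text
time_s: 3.65
tcp_pos: [0.4571, 0.0805, 0.1225]
eef_rot: [180.0, -0.0, -80.0]
contact_force: [0.5, -0.3, 0.8]
gripper_width: 0.0401
gripper_force: 0.0
```

>>> pendant([
  [[0,0,0],[0,0,0]],
  [[0,0,0],[0,0,0]],
  [[0,0,0],[0,0,0]],
  [[0,0,0],[0,0,0]],
  [[0,0,0],[0,0,0]],
  [[0,0,0],[0,0,0]],
], finger_gap=0, force=20)

```text
time_s: 4.15
tcp_pos: [0.4571, 0.0805, 0.1225]
eef_rot: [180.0, 0.0, -80.0]
contact_force: [-0.7, 0.7, -1.0]
gripper_width: 0.0212
gripper_force: 20.0
```

>>> pendant([
  [[0,0,-0.01],[0,0,0]],
  [[0,0,-0.03],[0,0,0]],
  [[0,0,-0.05],[0,0,0]],
  [[0,0,-0.07],[0,0,0]],
  [[0,0,-0.07],[0,0,0]],
  [[0,0,-0.07],[0,0,0]],
])

```text
time_s: 4.65
tcp_pos: [0.4575, 0.0808, 0.1933]
eef_rot: [-179.9, 0.1, -80.0]
contact_force: [-0.4, -0.1, -3.3]
gripper_width: 0.0215
gripper_force: 20.0
```

```bash
python3 -c "
from h import *
delta([.6700,-.173,.196],-79.9)"
```

```text
tcp [0.4575 0.0808 0.1933] rot [-1.7989e+02  6.0000e-02 -8.0050e+01] t 4.65 w 0.0215
d [ 0.2867 -0.1655 -0.0027] rv [-0.11  0.06 -0.15]
```

>>> pendant([
  [[0.01,-0.006,0],[0,0,0]],
  [[0.035,-0.02,0],[0,0,0]],
  [[0.065,-0.038,0],[0,0,0]],
  [[0.1,-0.058,0],[0,0,0]],
  [[0.135,-0.078,0],[0,0,0]],
  [[0.17,-0.098,0],[0,0,0]],
  [[0.205,-0.118,0],[0,0,0]],
  [[0.24,-0.139,0],[0,0,0]],
  [[0.265,-0.153,0],[0,0,0]],
  [[0.28,-0.162,0],[0,0,0]],
  [[0.287,-0.165,0],[0,0,0]],
  [[0.287,-0.165,0],[0,0,0]],
])

```text
time_s: 5.65
tcp_pos: [0.6689, -0.1749, 0.19]
eef_rot: [179.8, 0.0, -80.2]
contact_force: [0.1, 0.7, -1.7]
gripper_width: 0.0216
gripper_force: 20.0
```

>>> pendant([
  [[0,0,0],[0,0,0]],
  [[0,0,0],[0,0,0]],
  [[0,0,0],[0,0,0]],
])

```text
time_s: 5.9
tcp_pos: [0.6688, -0.1725, 0.1929]
eef_rot: [-180.0, 0.0, -80.0]
contact_force: [0.5, -0.6, 0.3]
gripper_width: 0.0214
gripper_force: 20.0
```

```bash
python3 - <<'E'
from h import *
from plant import r
c=r.capture("wrist");cv2.imwrite("pics/w2.png",c["frame"][:,:,::-1])
P=cloud(c);hsv=cv2.cvtColor(c["frame"],cv2.COLOR_RGB2HSV);m=(hsv[...,1]>60)&(hsv[...,2]>140)&(abs(P[...,2]-.023)<.008)
print(discs(c,m,800,99999,.023))
delta([.6700,-.173,.147],-79.9)
E
```

```text
[(array([585.1, 255.8]), np.int32(877), array([ 0.4347, -0.178 ,  0.023 ])), (array([312.5, 391.4]), np.int32(1989), array([ 0.6389, -0.0034,  0.023 ]))]
tcp [ 0.6689 -0.1725  0.1931] rot [-1.7997e+02  1.0000e-02 -7.9960e+01] t 5.95 w 0.0215
d [ 0.0007 -0.001   0.0461] rv [-0.03  0.01 -0.06]
```

View pics/w2.png

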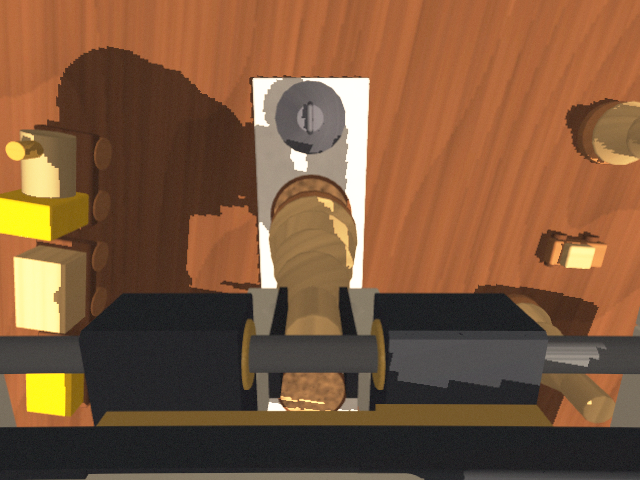

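The tree hangs upright over its mark (visible around (315,190)), with the lantern clear at (310,118). Lowering.

>>> pendant([
  [[0.001,-0.001,0.015],[0,0,0]],
  [[0.001,-0.001,0.03],[0,0,0]],
  [[0.001,-0.001,0.038],[0,0,0]],
  [[0.001,-0.001,0.043],[0,0,0]],
  [[0.001,-0.001,0.045],[0,0,0]],
  [[0.001,-0.001,0.046],[0,0,0]],
  [[0.001,-0.001,0.046],[0,0,0]],
  [[0.001,-0.001,0.046],[0,0,0]],
])

```text
time_s: 6.62
tcp_pos: [0.6709, -0.1744, 0.1474]
eef_rot: [-179.9, -0.0, -80.0]
contact_force: [-0.0, 0.4, -1.3]
gripper_width: 0.0213
gripper_force: 20.0
```

>>> pendant([
  [[0,0,0],[0,0,0]],
  [[0,0,0],[0,0,0]],
])

```text
time_s: 6.78
tcp_pos: [0.6707, -0.1745, 0.1471]
eef_rot: [-180.0, -0.0, -80.0]
contact_force: [-0.9, -0.0, -0.4]
gripper_width: 0.0213
gripper_force: 20.0
```

>>> pendant([
  [[-0.001,0,0.001],[0,0,0]],
  [[-0.001,0,0.0015],[0,0,0]],
  [[-0.001,0,0.0015],[0,0,0]],
])

```text
time_s: 7.03
tcp_pos: [0.6706, -0.1734, 0.1456]
eef_rot: [-180.0, -0.0, -80.0]
contact_force: [-0.5, -0.3, 2.2]
gripper_width: 0.0218
gripper_force: 20.0
```

>>> pendant([
  [[0,0,0],[0,0,0]],
  [[0,0,0],[0,0,0]],
  [[0,0,0],[0,0,0]],
  [[0,0,0],[0,0,0]],
  [[0,0,0],[0,0,0]],
  [[0,0,0],[0,0,0]],
], finger_gap=0.07)

```text
time_s: 7.53
tcp_pos: [0.6702, -0.1735, 0.145]
eef_rot: [180.0, 0.0, -80.0]
contact_force: [0.1, 0.0, 0.7]
gripper_width: 0.0559
gripper_force: 0.0
```

>>> pendant([
  [[0,0,-0.01],[0,0,0]],
  [[0,0,-0.03],[0,0,0]],
  [[0,0,-0.05],[0,0,0]],
  [[0,0,-0.07],[0,0,0]],
  [[0,0,-0.07],[0,0,0]],
  [[0,0,-0.07],[0,0,0]],
], finger_gap=0.08)

```text
time_s: 8.03
tcp_pos: [0.6711, -0.1735, 0.2175]
eef_rot: [-179.8, -0.0, -80.0]
contact_force: [-0.7, -1.0, -0.4]
gripper_width: 0.0797
gripper_force: 0.0
```

```bash
python3 -c "
from h import *
delta([.4627,-.0989,.22],-79.9)"
```

```text
tcp [ 0.6711 -0.1735  0.2175] rot [-1.798e+02 -5.000e-02 -8.003e+01] t 8.03 w 0.0797
d [-0.1096  0.1924 -0.0032] rv [-0.2  -0.05 -0.13]
```

>>> pendant([
  [[-0.01,0.017,0],[0,0,0]],
  [[-0.028,0.05,0],[0,0,0]],
  [[-0.048,0.085,0],[0,0,0]],
  [[-0.068,0.12,0],[0,0,0]],
  [[-0.088,0.155,0],[0,0,0]],
  [[-0.103,0.18,0],[0,0,0]],
  [[-0.11,0.192,0],[0,0,0]],
  [[-0.11,0.192,0],[0,0,0]],
  [[-0.11,0.192,0],[0,0,0]],
], finger_gap=0.088)

```text
time_s: 8.78
tcp_pos: [0.4618, -0.0981, 0.2156]
eef_rot: [-179.9, -0.0, -80.0]
contact_force: [1.0, -0.5, 0.2]
gripper_width: 0.0881
gripper_force: 0.0
```

```bash
python3 - <<'E'
from h import *
from plant import r
c=r.capture("wrist")
P=cloud(c);m=(abs(P[...,2]-.125)<.005)&(abs(P[...,1]+.1)<.05)&(abs(P[...,0]-.463)<.04)
print(discs(c,m,50,99999,.125))
c=r.capture("top");cv2.imwrite("pics/t1.png",c["frame"][:,:,::-1])
P=cloud(c);m=(abs(P[...,2]-.173)<.005)&(abs(P[...,1]+.173)<.04)&(abs(P[...,0]-.67)<.04)
print(discs(c,m,50,99999,.173))
delta([.4627,-.0989,.099],-79.9)
E
```

```text
[(array([310.4, 240.8]), np.int32(856), array([ 0.4635, -0.0996,  0.125 ]))]
[(array([450.6, 148. ]), np.int32(188), array([ 0.6678, -0.173 ,  0.173 ]))]
tcp [ 0.4628 -0.0984  0.2151] rot [-1.7999e+02 -1.0000e-02 -8.0030e+01] t 8.88 w 0.0877
d [0.0005 0.0002 0.1161] rv [-0.01 -0.01 -0.13]
```

View pics/t1.png

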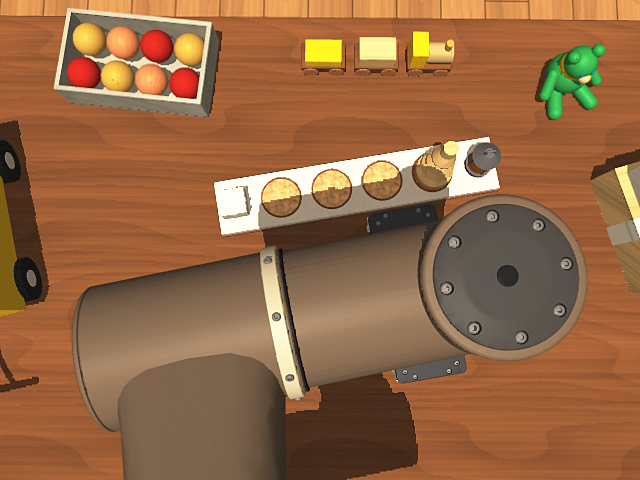

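Tree_four is upright beside the lantern, with its knob at (451,148). In the same camera it is about 1 mm off its mark centre. Next is tree_three.

>>> pendant([
  [[0.001,0,0.03],[0,0,0]],
  [[0.001,0,0.065],[0,0,0]],
  [[0.001,0,0.095],[0,0,0]],
  [[0.001,0,0.11],[0,0,0]],
  [[0.001,0,0.116],[0,0,0]],
  [[0.001,0,0.116],[0,0,0]],
  [[0.001,0,0.116],[0,0,0]],
  [[0.001,0,0.116],[0,0,0]],
])

```text
time_s: 9.55
tcp_pos: [0.4635, -0.0993, 0.1001]
eef_rot: [-179.9, -0.0, -80.0]
contact_force: [0.4, 0.0, 1.1]
gripper_width: 0.0874
gripper_force: 0.0
```

>>> pendant([
  [[0,0,0],[0,0,0]],
  [[0,0,0],[0,0,0]],
  [[0,0,0],[0,0,0]],
  [[0,0,0],[0,0,0]],
  [[0,0,0],[0,0,0]],
  [[0,0,0],[0,0,0]],
  [[0,0,0],[0,0,0]],
  [[0,0,0],[0,0,0]],
  [[0,0,0],[0,0,0]],
  [[0,0,0],[0,0,0]],
  [[0,0,0],[0,0,0]],
  [[0,0,0],[0,0,0]],
], finger_gap=0, force=20)

```text
time_s: 10.55
tcp_pos: [0.4622, -0.0993, 0.099]
eef_rot: [180.0, 0.0, -80.0]
contact_force: [-0.8, 0.1, -0.8]
gripper_width: 0.0213
gripper_force: 20.0
```

>>> pendant([
  [[0,0,0],[0,0,0]],
  [[0,0,0],[0,0,0]],
])

```text
time_s: 10.72
tcp_pos: [0.4622, -0.0993, 0.0989]
eef_rot: [180.0, 0.0, -80.0]
contact_force: [-0.2, 1.1, -2.1]
gripper_width: 0.0215
gripper_force: 20.0
```

>>> pendant([
  [[0,0,-0.01],[0,0,0]],
  [[0,0,-0.03],[0,0,0]],
  [[0,0,-0.05],[0,0,0]],
  [[0,0,-0.07],[0,0,0]],
  [[0,0,-0.07],[0,0,0]],
  [[0,0,-0.07],[0,0,0]],
])

```text
time_s: 11.22
tcp_pos: [0.4629, -0.0991, 0.1699]
eef_rot: [-179.9, 0.0, -80.0]
contact_force: [0.0, 0.7, -1.5]
gripper_width: 0.0212
gripper_force: 20.0
```

```bash
python3 -c "
from h import *
delta([.655,-.0889,.17],-79.9)"
```

```text
tcp [ 0.4629 -0.0991  0.1699] rot [-1.7986e+02  1.0000e-02 -8.0040e+01] t 11.22 w 0.0212
d [ 0.0232 -0.191   0.0003] rv [-0.14  0.01 -0.14]
```

>>> pendant([
  [[0.001,-0.008,0],[0,0,0]],
  [[0.003,-0.025,0],[0,0,0]],
  [[0.006,-0.05,0],[0,0,0]],
  [[0.009,-0.08,0],[0,0,0]],
  [[0.013,-0.11,0],[0,0,0]],
  [[0.017,-0.14,0],[0,0,0]],
  [[0.02,-0.165,0],[0,0,0]],
  [[0.022,-0.182,0],[0,0,0]],
  [[0.023,-0.191,0],[0,0,0]],
  [[0.023,-0.191,0],[0,0,0]],
  [[0.023,-0.191,0],[0,0,0]],
  [[0.023,-0.191,0],[0,0,0]],
])

```text
time_s: 12.22
tcp_pos: [0.6534, -0.089, 0.1683]
eef_rot: [179.9, 0.0, -80.0]
contact_force: [-0.3, 0.5, -0.9]
gripper_width: 0.0213
gripper_force: 20.0
```

>>> pendant([
  [[0,0,0],[0,0,0]],
  [[0,0,0],[0,0,0]],
])

```text
time_s: 12.38
tcp_pos: [0.6538, -0.0889, 0.1695]
eef_rot: [-180.0, 0.0, -80.0]
contact_force: [0.3, -0.3, -2.0]
gripper_width: 0.0214
gripper_force: 20.0
```

```bash
python3 -c "
from h import *
delta([.655,-.0889,.1235],-79.9)"
```

```text
tcp [ 0.6538 -0.0889  0.1695] rot [-179.98    0.    -80.04] t 12.38 w 0.0214
d [ 0.0002 -0.0012  0.046 ] rv [-0.02  0.   -0.14]
```

>>> pendant([
  [[0,0,0.015],[0,0,0]],
  [[0,0,0.03],[0,0,0]],
  [[0,0,0.038],[0,0,0]],
  [[0,0,0.043],[0,0,0]],
  [[0,0,0.045],[0,0,0]],
  [[0,0,0.046],[0,0,0]],
  [[0,0,0.046],[0,0,0]],
  [[0,0,0.046],[0,0,0]],
])

```text
time_s: 13.05
tcp_pos: [0.6548, -0.0889, 0.1238]
eef_rot: [-179.9, -0.0, -80.0]
contact_force: [-0.7, 0.3, -0.8]
gripper_width: 0.0213
gripper_force: 20.0
```

>>> pendant([
  [[0,0,0],[0,0,0]],
  [[0,0,0],[0,0,0]],
])

```text
time_s: 13.22
tcp_pos: [0.6547, -0.0889, 0.1236]
eef_rot: [-180.0, -0.0, -80.0]
contact_force: [-0.7, -0.4, -1.3]
gripper_width: 0.0211
gripper_force: 20.0
```

>>> pendant([
  [[0,0,0.001],[0,0,0]],
  [[0,0,0.0015],[0,0,0]],
  [[0,0,0.0015],[0,0,0]],
])

```text
time_s: 13.47
tcp_pos: [0.6548, -0.0889, 0.122]
eef_rot: [-180.0, -0.0, -80.0]
contact_force: [0.7, 0.9, 1.4]
gripper_width: 0.0218
gripper_force: 20.0
```

>>> pendant([
  [[0,0,0],[0,0,0]],
  [[0,0,0],[0,0,0]],
  [[0,0,0],[0,0,0]],
  [[0,0,0],[0,0,0]],
  [[0,0,0],[0,0,0]],
  [[0,0,0],[0,0,0]],
], finger_gap=0.07)

```text
time_s: 13.97
tcp_pos: [0.6544, -0.0889, 0.1215]
eef_rot: [180.0, 0.0, -80.0]
contact_force: [-1.0, -0.0, -0.3]
gripper_width: 0.0561
gripper_force: 0.0
```

>>> pendant([
  [[0,0,-0.01],[0,0,0]],
  [[0,0,-0.03],[0,0,0]],
  [[0,0,-0.05],[0,0,0]],
  [[0,0,-0.08],[0,0,0]],
  [[0,0,-0.08],[0,0,0]],
  [[0,0,-0.08],[0,0,0]],
], finger_gap=0.08)

```text
time_s: 14.47
tcp_pos: [0.6557, -0.0889, 0.2048]
eef_rot: [-179.7, -0.0, -80.0]
contact_force: [-0.9, -0.1, -0.7]
gripper_width: 0.0798
gripper_force: 0.0
```

```bash
python3 -c "
from h import *
delta([.4382,-.2793,.2],-79.9)"
```

```text
tcp [ 0.6557 -0.0889  0.2048] rot [-1.7972e+02 -3.0000e-02 -8.0030e+01] t 14.47 w 0.0798
d [0.1499 0.2472 0.0036] rv [-0.28 -0.03 -0.13]
```

>>> pendant([
  [[0.006,0.01,0],[0,0,0]],
  [[0.02,0.035,0],[0,0,0]],
  [[0.04,0.065,0],[0,0,0]],
  [[0.06,0.1,0],[0,0,0]],
  [[0.08,0.132,0],[0,0,0]],
  [[0.1,0.165,0],[0,0,0]],
  [[0.12,0.198,0],[0,0,0]],
  [[0.138,0.228,0],[0,0,0]],
  [[0.148,0.243,0],[0,0,0]],
  [[0.15,0.247,0],[0,0,0]],
  [[0.15,0.247,0],[0,0,0]],
  [[0.15,0.247,0],[0,0,0]],
], finger_gap=0.088)

```text
time_s: 15.47
tcp_pos: [0.437, -0.2793, 0.2014]
eef_rot: [180.0, 0.0, -80.1]
contact_force: [1.5, 0.4, 0.3]
gripper_width: 0.0876
gripper_force: 0.0
```

```bash
python3 - <<'E'
from h import *
from plant import r
c=r.capture("wrist")
P=cloud(c);m=(abs(P[...,2]-.1)<.005)&(abs(P[...,1]+.28)<.05)&(abs(P[...,0]-.438)<.04)
d=discs(c,m,50,99999,.1);print(d)
delta([*d[0][2][:2],.074],-79.9)
E
```

```text
[(array([309.3, 237.8]), np.int32(789), array([ 0.4392, -0.2796,  0.1   ]))]
tcp [ 0.4375 -0.279   0.2014] rot [ 1.7999e+02  1.0000e-02 -8.0030e+01] t 15.52 w 0.0877
d [ 0.0009 -0.0016  0.1274] rv [ 0.01  0.01 -0.13]
```

>>> pendant([
  [[0.001,-0.001,0.03],[0,0,0]],
  [[0.001,-0.001,0.065],[0,0,0]],
  [[0.001,-0.001,0.1],[0,0,0]],
  [[0.001,-0.001,0.12],[0,0,0]],
  [[0.001,-0.001,0.127],[0,0,0]],
  [[0.001,-0.001,0.127],[0,0,0]],
  [[0.001,-0.001,0.127],[0,0,0]],
  [[0.001,-0.001,0.127],[0,0,0]],
])

```text
time_s: 16.18
tcp_pos: [0.4398, -0.2803, 0.076]
eef_rot: [-179.9, -0.1, -80.0]
contact_force: [-0.6, -0.2, -0.1]
gripper_width: 0.0873
gripper_force: 0.0
```

>>> pendant([
  [[0,0,0],[0,0,0]],
  [[0,0,0],[0,0,0]],
  [[0,0,0],[0,0,0]],
  [[0,0,0],[0,0,0]],
  [[0,0,0],[0,0,0]],
  [[0,0,0],[0,0,0]],
  [[0,0,0],[0,0,0]],
  [[0,0,0],[0,0,0]],
  [[0,0,0],[0,0,0]],
  [[0,0,0],[0,0,0]],
  [[0,0,0],[0,0,0]],
  [[0,0,0],[0,0,0]],
], finger_gap=0, force=20)

```text
time_s: 17.18
tcp_pos: [0.4382, -0.2801, 0.0744]
eef_rot: [180.0, 0.0, -80.0]
contact_force: [-1.2, 0.3, -0.3]
gripper_width: 0.0216
gripper_force: 20.0
```

>>> pendant([
  [[0,0,0],[0,0,0]],
  [[0,0,0],[0,0,0]],
])

```text
time_s: 17.35
tcp_pos: [0.4382, -0.2801, 0.0744]
eef_rot: [180.0, 0.0, -80.0]
contact_force: [1.0, -0.5, -1.1]
gripper_width: 0.0216
gripper_force: 20.0
```

>>> pendant([
  [[0,0,-0.01],[0,0,0]],
  [[0,0,-0.03],[0,0,0]],
  [[0,0,-0.06],[0,0,0]],
  [[0,0,-0.09],[0,0,0]],
  [[0,0,-0.12],[0,0,0]],
  [[0,0,-0.12],[0,0,0]],
  [[0,0,-0.12],[0,0,0]],
])

```text
time_s: 17.93
tcp_pos: [0.4393, -0.2804, 0.1971]
eef_rot: [-179.7, -0.1, -80.0]
contact_force: [0.1, 0.2, -1.8]
gripper_width: 0.0212
gripper_force: 20.0
```

```bash
python3 -c "
from h import *
delta([.5,-.0055,.195],-79.9)
delta([.64,-.0055,.195],-79.9)"
```

```text
tcp [ 0.4393 -0.2804  0.1971] rot [-1.7975e+02 -1.0000e-01 -8.0030e+01] t 17.93 w 0.0212
d [-0.2603 -0.1074  0.0021] rv [-0.25 -0.11 -0.13]
tcp [ 0.4393 -0.2804  0.1971] rot [-1.7975e+02 -1.0000e-01 -8.0030e+01] t 17.93 w 0.0212
d [-0.2361 -0.2453  0.0028] rv [-0.25 -0.11 -0.13]
```

>>> pendant([
  [[-0.01,-0.004,0],[0,0,0]],
  [[-0.035,-0.015,0],[0,0,0]],
  [[-0.07,-0.029,0],[0,0,0]],
  [[-0.105,-0.043,0],[0,0,0]],
  [[-0.14,-0.058,0],[0,0,0]],
  [[-0.175,-0.072,0],[0,0,0]],
  [[-0.21,-0.087,0],[0,0,0]],
  [[-0.238,-0.098,0],[0,0,0]],
  [[-0.255,-0.105,0],[0,0,0]],
  [[-0.26,-0.108,0],[0,0,0]],
  [[-0.26,-0.11,0],[0,0,0]],
])

```text
time_s: 18.85
tcp_pos: [0.501, -0.0037, 0.1935]
eef_rot: [179.9, -0.0, -79.9]
contact_force: [-0.9, 0.7, -1.5]
gripper_width: 0.0212
gripper_force: 20.0
```

>>> pendant([
  [[0.001,-0.008,0],[0,0,0]],
  [[0.004,-0.025,0],[0,0,0]],
  [[0.008,-0.05,0],[0,0,0]],
  [[0.014,-0.08,0],[0,0,0]],
  [[0.019,-0.11,0],[0,0,0]],
  [[0.022,-0.128,0],[0,0,0]],
  [[0.024,-0.136,0],[0,0,0]],
  [[0.024,-0.136,0],[0,0,0]],
  [[0.024,-0.136,0],[0,0,0]],
  [[0.024,-0.136,0],[0,0,0]],
])

```text
time_s: 19.68
tcp_pos: [0.6387, -0.006, 0.1943]
eef_rot: [179.9, 0.0, -80.1]
contact_force: [0.8, 0.3, -1.0]
gripper_width: 0.0213
gripper_force: 20.0
```

```bash
python3 -c "
from h import *
delta([.64,-.0055,.099],-79.9)"
```

```text
tcp [ 0.6387 -0.006   0.1943] rot [ 1.7995e+02  1.0000e-02 -8.0090e+01] t 19.68 w 0.0213
d [-0.0002 -0.0014  0.0953] rv [ 0.05  0.01 -0.19]
```

>>> pendant([
  [[0,0,0.02],[0,0,0]],
  [[0,0,0.045],[0,0,0]],
  [[0,0,0.07],[0,0,0]],
  [[0,0,0.085],[0,0,0]],
  [[0,0,0.092],[0,0,0]],
  [[0,0,0.095],[0,0,0]],
  [[0,0,0.095],[0,0,0]],
  [[0,0,0.095],[0,0,0]],
  [[0,0,0.095],[0,0,0]],
  [[0,0,0.095],[0,0,0]],
])

```text
time_s: 20.52
tcp_pos: [0.6403, -0.005, 0.1008]
eef_rot: [-179.9, 0.0, -80.0]
contact_force: [-0.2, 0.6, -0.7]
gripper_width: 0.0214
gripper_force: 20.0
```

>>> pendant([
  [[0,0,0.001],[0,0,0]],
  [[0,0,0.002],[0,0,0]],
  [[0,0,0.003],[0,0,0]],
  [[0,0,0.003],[0,0,0]],
  [[0,0,0.003],[0,0,0]],
])

```text
time_s: 20.93
tcp_pos: [0.6403, -0.0051, 0.0973]
eef_rot: [-179.9, -0.0, -80.0]
contact_force: [-0.2, 0.1, 5.1]
gripper_width: 0.0209
gripper_force: 20.0
```

>>> pendant([
  [[0,0,0],[0,0,0]],
  [[0,0,0],[0,0,0]],
  [[0,0,0],[0,0,0]],
  [[0,0,0],[0,0,0]],
  [[0,0,0],[0,0,0]],
  [[0,0,0],[0,0,0]],
], finger_gap=0.07)

```text
time_s: 21.43
tcp_pos: [0.6396, -0.0052, 0.0964]
eef_rot: [180.0, 0.0, -80.0]
contact_force: [-0.0, -0.2, -0.3]
gripper_width: 0.0562
gripper_force: 0.0
```

>>> pendant([
  [[0,0,-0.01],[0,0,0]],
  [[0,0,-0.03],[0,0,0]],
  [[0,0,-0.05],[0,0,0]],
  [[0,0,-0.08],[0,0,0]],
  [[0,0,-0.1],[0,0,0]],
  [[0,0,-0.1],[0,0,0]],
], finger_gap=0.08)

```text
time_s: 21.93
tcp_pos: [0.6424, -0.0051, 0.2029]
eef_rot: [-179.5, -0.0, -80.0]
contact_force: [1.3, -0.8, 0.4]
gripper_width: 0.0799
gripper_force: 0.0
```

```bash
python3 -c "
from h import *
delta([.4587,.2884,.18],-79.9)"
```

```text
tcp [ 0.6424 -0.0051  0.2029] rot [-1.7952e+02 -4.0000e-02 -7.9990e+01] t 21.93 w 0.0799
d [-0.3209  0.1301  0.0215] rv [-0.48 -0.04 -0.09]
```

>>> pendant([
  [[-0.015,0.006,0],[0,0,0]],
  [[-0.045,0.018,0],[0,0,0]],
  [[-0.08,0.032,0],[0,0,0]],
  [[-0.115,0.047,0],[0,0,0]],
  [[-0.15,0.061,0],[0,0,0]],
  [[-0.185,0.075,0.01],[0,0,0]],
  [[-0.22,0.089,0.02],[0,0,0]],
  [[-0.255,0.103,0.02],[0,0,0]],
  [[-0.29,0.118,0.02],[0,0,0]],
  [[-0.315,0.128,0.02],[0,0,0]],
  [[-0.321,0.13,0.02],[0,0,0]],
  [[-0.321,0.13,0.02],[0,0,0]],
], finger_gap=0.088)

```text
time_s: 22.93
tcp_pos: [0.4553, 0.2903, 0.1773]
eef_rot: [-180.0, 0.0, -79.9]
contact_force: [1.0, -0.2, 0.9]
gripper_width: 0.0873
gripper_force: 0.0
```

>>> pendant([
  [[0,0,0],[0,0,0]],
  [[0,0,0],[0,0,0]],
])

```text
time_s: 23.1
tcp_pos: [0.4565, 0.2879, 0.1768]
eef_rot: [-180.0, 0.0, -80.1]
contact_force: [0.6, -0.1, -0.0]
gripper_width: 0.0876
gripper_force: 0.0
```

```bash
python3 - <<'E'
from h import *
from plant import r
c=r.capture("wrist")
P=cloud(c);m=(abs(P[...,2]-.075)<.005)&(abs(P[...,1]-.288)<.05)&(abs(P[...,0]-.458)<.04)
d=discs(c,m,50,99999,.075);print(d)
delta([*d[0][2][:2],.049],-79.9)
E
```

```text
[(array([308.1, 240. ]), np.int32(787), array([0.4592, 0.2894, 0.075 ]))]
tcp [0.4566 0.2876 0.1767] rot [ 1.80e+02 -1.00e-02 -8.01e+01] t 23.15 w 0.088
d [-0.0013 -0.0029  0.1277] rv [ 0.   -0.01 -0.2 ]
```

>>> pendant([
  [[-0.001,-0.001,0.03],[0,0,0]],
  [[-0.001,-0.001,0.065],[0,0,0]],
  [[-0.001,-0.001,0.1],[0,0,0]],
  [[-0.001,-0.001,0.12],[0,0,0]],
  [[-0.001,-0.001,0.127],[0,0,0]],
  [[-0.001,-0.001,0.127],[0,0,0]],
  [[-0.001,-0.001,0.127],[0,0,0]],
  [[-0.001,-0.001,0.127],[0,0,0]],
])

```text
time_s: 23.82
tcp_pos: [0.4581, 0.2903, 0.0512]
eef_rot: [-179.9, 0.1, -80.0]
contact_force: [0.1, -0.0, 0.8]
gripper_width: 0.0875
gripper_force: 0.0
```

>>> pendant([
  [[0,0,0],[0,0,0]],
  [[0,0,0],[0,0,0]],
  [[0,0,0],[0,0,0]],
  [[0,0,0],[0,0,0]],
  [[0,0,0],[0,0,0]],
  [[0,0,0],[0,0,0]],
  [[0,0,0],[0,0,0]],
  [[0,0,0],[0,0,0]],
  [[0,0,0],[0,0,0]],
  [[0,0,0],[0,0,0]],
  [[0,0,0],[0,0,0]],
  [[0,0,0],[0,0,0]],
], finger_gap=0, force=20)

```text
time_s: 24.82
tcp_pos: [0.4569, 0.2896, 0.0495]
eef_rot: [180.0, -0.0, -80.0]
contact_force: [0.3, -0.4, -1.1]
gripper_width: 0.0215
gripper_force: 20.0
```

>>> pendant([
  [[0,0,0],[0,0,0]],
  [[0,0,0],[0,0,0]],
])

```text
time_s: 24.98
tcp_pos: [0.4569, 0.2896, 0.0495]
eef_rot: [180.0, -0.0, -80.0]
contact_force: [-0.3, -0.3, -0.4]
gripper_width: 0.0215
gripper_force: 20.0
```

>>> pendant([
  [[0,0,-0.01],[0,0,0]],
  [[0,0,-0.03],[0,0,0]],
  [[0,0,-0.06],[0,0,0]],
  [[0,0,-0.09],[0,0,0]],
  [[0,0,-0.12],[0,0,0]],
  [[0,0,-0.12],[0,0,0]],
  [[0,0,-0.12],[0,0,0]],
])

```text
time_s: 25.57
tcp_pos: [0.4578, 0.2906, 0.1724]
eef_rot: [-179.8, 0.2, -80.0]
contact_force: [-0.6, -0.1, -1.7]
gripper_width: 0.0213
gripper_force: 20.0
```

```bash
python3 -c "
from h import *
delta([.625,.0783,.17],-79.9)"
```

```text
tcp [0.4578 0.2906 0.1724] rot [-179.78    0.19  -80.03] t 25.57 w 0.0213
d [ 0.238  -0.128   0.0021] rv [-0.22  0.19 -0.13]
```

>>> pendant([
  [[0.01,-0.005,0],[0,0,0]],
  [[0.035,-0.019,0],[0,0,0]],
  [[0.065,-0.035,0],[0,0,0]],
  [[0.1,-0.054,0],[0,0,0]],
  [[0.135,-0.073,0],[0,0,0]],
  [[0.17,-0.091,0],[0,0,0]],
  [[0.2,-0.108,0],[0,0,0]],
  [[0.225,-0.121,0],[0,0,0]],
  [[0.238,-0.128,0],[0,0,0]],
  [[0.238,-0.128,0],[0,0,0]],
  [[0.238,-0.128,0],[0,0,0]],
  [[0.238,-0.128,0],[0,0,0]],
])

```text
time_s: 26.57
tcp_pos: [0.6234, 0.0775, 0.1688]
eef_rot: [179.9, -0.0, -80.0]
contact_force: [0.3, 0.4, -0.6]
gripper_width: 0.0217
gripper_force: 20.0
```

>>> pendant([
  [[0,0,0],[0,0,0]],
  [[0,0,0],[0,0,0]],
])

```text
time_s: 26.73
tcp_pos: [0.6237, 0.0784, 0.1697]
eef_rot: [-180.0, 0.0, -80.0]
contact_force: [0.1, 0.1, -0.7]
gripper_width: 0.0216
gripper_force: 20.0
```

```bash
python3 -c "
from h import *
delta([.625,.0783,.074],-79.9)"
```

```text
tcp [0.6237 0.0784 0.1697] rot [-1.800e+02  1.000e-02 -7.995e+01] t 26.73 w 0.0216
d [ 0.0003 -0.0013  0.0957] rv [-0.    0.01 -0.05]
```

>>> pendant([
  [[0,0,0.02],[0,0,0]],
  [[0,0,0.045],[0,0,0]],
  [[0,0,0.07],[0,0,0]],
  [[0,0,0.085],[0,0,0]],
  [[0,0,0.092],[0,0,0]],
  [[0,0,0.095],[0,0,0]],
  [[0,0,0.095],[0,0,0]],
  [[0,0,0.095],[0,0,0]],
  [[0,0,0.095],[0,0,0]],
  [[0,0,0.095],[0,0,0]],
])

```text
time_s: 27.57
tcp_pos: [0.6248, 0.0777, 0.0758]
eef_rot: [-179.9, 0.0, -80.0]
contact_force: [-1.0, 0.1, -0.1]
gripper_width: 0.0215
gripper_force: 20.0
```

Now release, rise, and retreat so the top camera can see the row.

>>> pendant([
  [[0,0,0.001],[0,0,0]],
  [[0,0,0.002],[0,0,0]],
  [[0,0,0.003],[0,0,0]],
  [[0,0,0.003],[0,0,0]],
  [[0,0,0.003],[0,0,0]],
])

```text
time_s: 27.98
tcp_pos: [0.6246, 0.0774, 0.0722]
eef_rot: [-179.9, -0.0, -80.0]
contact_force: [0.1, 0.8, 5.2]
gripper_width: 0.0216
gripper_force: 20.0
```

>>> pendant([
  [[0,0,0],[0,0,0]],
  [[0,0,0],[0,0,0]],
  [[0,0,0],[0,0,0]],
  [[0,0,0],[0,0,0]],
  [[0,0,0],[0,0,0]],
  [[0,0,0],[0,0,0]],
], finger_gap=0.07)

```text
time_s: 28.48
tcp_pos: [0.6241, 0.0774, 0.0714]
eef_rot: [180.0, -0.0, -80.0]
contact_force: [0.5, 0.7, 0.6]
gripper_width: 0.0562
gripper_force: 0.0
```

>>> pendant([
  [[0,0,-0.01],[0,0,0]],
  [[0,0,-0.03],[0,0,0]],
  [[0,0,-0.05],[0,0,0]],
  [[0,0,-0.08],[0,0,0]],
  [[0,0,-0.12],[0,0,0]],
  [[0,0,-0.15],[0,0,0]],
  [[0,0,-0.15],[0,0,0]],
], finger_gap=0.08)

```text
time_s: 29.07
tcp_pos: [0.6276, 0.0779, 0.2303]
eef_rot: [-179.3, 0.0, -80.0]
contact_force: [0.8, 0.0, 0.3]
gripper_width: 0.0799
gripper_force: 0.0
```

>>> pendant([
  [[-0.04,0.02,0],[0,0,0]],
  [[-0.08,0.04,0],[0,0,0]],
  [[-0.12,0.06,0],[0,0,0]],
  [[-0.16,0.08,0],[0,0,0]],
  [[-0.2,0.1,0],[0,0,0]],
  [[-0.24,0.12,0],[0,0,0]],
  [[-0.28,0.14,0],[0,0,0]],
  [[-0.28,0.14,0],[0,0,0]],
  [[-0.28,0.14,0],[0,0,0]],
])

```text
time_s: 29.82
tcp_pos: [0.4357, 0.3321, 0.2226]
eef_rot: [-179.9, 0.1, -79.8]
contact_force: [-0.2, 0.1, 0.5]
gripper_width: 0.0801
gripper_force: 0.0
```

```bash
python3 - <<'E'
from h import *
from plant import r
M=dict(four=((.6687,-.1733),.173),three=((.6537,-.0893),.148),two=((.6388,-.0059),.123),one=((.6236,.0777),.098))
c=r.capture("top");cv2.imwrite("pics/t2.png",c["frame"][:,:,::-1]);P=cloud(c)
for k,(p,h) in M.items():
    m=(abs(P[...,2]-h)<.005)&(np.hypot(P[...,0]-p[0],P[...,1]-p[1])<.03)
    for d in discs(c,m,50,9999,h):print(k,d,(d[2][:2]-p)*1000)
c=r.capture("scene");cv2.imwrite("pics/s2.png",c["frame"][:,:,::-1])
E
```

```text
four (array([450.5, 148. ]), np.int32(189), array([ 0.6678, -0.1729,  0.173 ])) [-0.9  0.4]
three (array([389.9, 162.2]), np.int32(176), array([ 0.6526, -0.0896,  0.148 ])) [-1.1 -0.3]
two (array([331.6, 175.6]), np.int32(163), array([ 0.6378, -0.0051,  0.123 ])) [-1.   0.8]
one (array([278.4, 188.7]), np.int32(156), array([0.6222, 0.0758, 0.098 ])) [-1.4 -1.9]
```

View pics/s2.png

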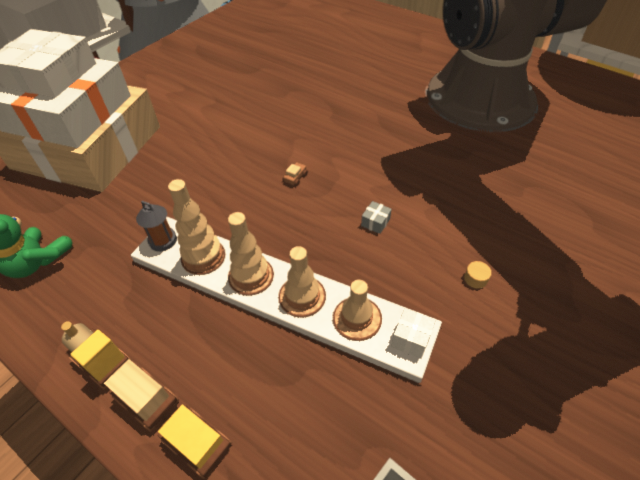

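View pics/t2.png

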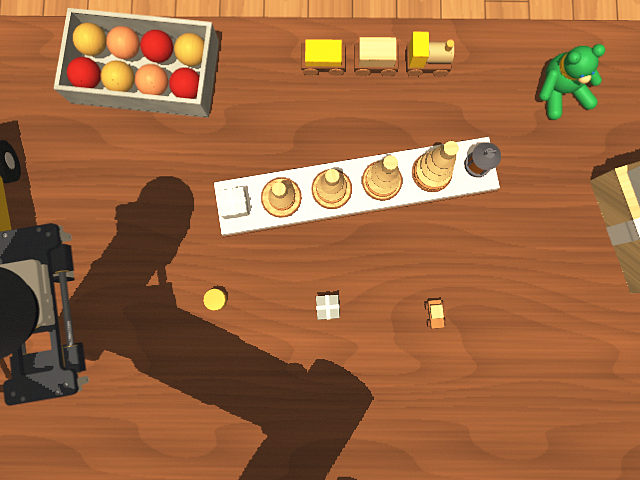

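All four stand upright in descending order from the lantern: knobs at (178,187), (237,219), (298,253) and (358,288) in the scene view. Each is within about 2.4 mm of its mark centre, and the arm is clear.

>>> pendant([
  [[0,0,0],[0,0,0]],
  [[0,0,0],[0,0,0]],
  [[0,0,0],[0,0,0]],
])

```text
time_s: 30.17
tcp_pos: [0.4384, 0.3281, 0.2217]
eef_rot: [180.0, -0.0, -80.1]
contact_force: [-0.3, 0.3, -0.3]
gripper_width: 0.0805
gripper_force: 0.0
```

```bash
python3 -c "
from plant import r
print(r.close_job())"
```

```text
the job is handed in; nothing more can be done
None
```

The four trees stand upright on their marks, tallest next to the lantern down to shortest by the parcel, each within about 2.4 mm of its mark's centre by the top camera; the job was handed in at about 30 s.

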